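Free the card rack and latch its keeper bar

ROBOT

A 7-joint arm with a two-finger parallel gripper is mounted at the origin on the work surface. World frame = base frame: x ahead of the robot, y to its left, z up, the work surface at z = 0. Lengths are in m, angles in rad, forces in N, time in s.
With the tool pointing down it reaches from about 0.425 to 0.875 m from the base axis. Payload 4.7 kg.
Tool frame: the origin (TCP) lies at the very end of the fingers, on their centre line; the grasp point (between the pads) lies behind it (ctrl.tcp_to_grasp is the y of the grasp point in the tool frame, in m); y points along the fingers, x is the direction in which the jaws open and shut, and the axes are right-handed (so a half turn about y gives the same grasp; the last joint's range is limited). The gripper opens to 87 mm and grips with 3 to 60 N. Pads are 19 mm wide; open, the fingers measure 117 mm over their backs; the gripper's body (75 mm by 190 mm) begins 51 mm behind the grasp point.
Start: joints at [-1.211, 0.321, -0.07, 1.45, 0.023, 1.371, -0.057], TCP at [0.22, 0.612, 0.223] pointing down, gripper open.
Joint ranges: [-2.86, 2.86], [-0.3, 2.09], [-1.38, 1.24], [0.06, 2.45], [-1.56, 4.7], [0.09, 2.05], [-2.69, 2.69]. Speed limits (rad/s): [2.57, 2.57, 3.14, 3.14, 3.14, 3.14, 3.14].

INTERFACE

Orientations are given as a rotation vector (axis times angle).
In Python, from bench import ctrl, get_image, workorder gives the robot as it stands.
- The arm moves only by the tool drive_tool, never from a script. Its argument "increments" is text: rows parted by semicolons, each of 5 numbers parted by spaces: the shift along the tool's x, y, z in mm, then the turn about the tool's y in degrees, then the closure in counts, from 0 (fully open) to 255 (shut). In form: tx ty tz yaw fingers; .... A call has 1 to 20 rows; each row shifts and turns the commanded pose from where the row before left it, along the tool's axes as they then stand; what a row does not reach is not made up. A row lasts 1/8 s, in which the tool goes at most 62.5 mm and 10.7 degrees, less where a joint would pass 70% of its speed; a pose out of reach is approached as far as the arm can. A call is refused whole if a number of a shift passes 62.5 or a number of a turn 10.7, either way. A call with a gripper value outside its range is refused whole. The fingers move at their own pace and stop on an object; "squeeze" is the grip in N (left out, the last holds). Time passes only in rows, so rows that do not move let the fingers close. It gives the time, the measured TCP pose, the force and the opening at its end, in the units of the state.
- ctrl.get_state(): the state, without advancing time (a new reading comes with each control period).
- get_image(name): name is "scene" or "top" or "wrist"; returns a dict with "img" (480x640x3 uint8, red, green, blue), "mtx" (3x3 intrinsics, pixels), "camera_from_world" (4x4, takes a point from world to camera coordinates). Camera axes: x right, y up, looking along -z (the intrinsics and any distortion apply to the point x, -y, -z); pixel columns grow to the right and rows downward; lengths in m; the calibration is good to about 2 mm. A picture is of the moment at which its call begins. There is no depth.
- workorder.close_job(): hands the job in, once; it reports no verdict.
The state is a dict: "time": time; "joint_positions": joint angles; "qd": joint speeds; "joint_torque": joint torques, N m; "position": TCP position; "tool_rot": TCP orientation; "ft_force": force on the tool from outside, world axes, zero at the start; "torque": the same for the moment, N m; "grip_width": opening from 0.0 (shut) to 1.0 (fully open).
Only numpy, scipy, OpenCV 4.12 (cv2) and the standard library are available. Lean on these libraries where they do the work, as an engineer would, in place of code of your own. Each camera call takes 0.05 s, during which the arm holds its last target.

TASK

The tall circuit board stops the keeper bar of the card rack from shutting: slide it straight up out of its slot and set it down, without dropping it, upright (leaning is fine) in the empty grey trough. Then swing the keeper bar shut over the two short boards until it has ridden over the sprung ball and is fully home in its detent. Leave the short boards in their slots and the other things on the bench where they are.

Things in the scene. Friction and masses are not known exactly. Their poses are not given: they have to be found in the camera images.
- rack: Aluminium card rack fixed to the bench, base 130 (x) x 165 (y) x 10 mm. Origin: centre of underside. Boards stand along rack x in three slots at rack y = -26, 0, +26 mm, floor 10 mm up; slotted end guides at x = +-42 to +-57 mm, 55 mm high. Hinge post at rack (0, -67) mm, with its pin 99 mm high.
- keeper (a joint): Flat steel keeper bar, 14 x 6 mm, underside 88 mm above the bench, 142 mm long from an upright hinge pin. 0: shut, along rack +y over the boards. Grows as it opens towards rack -x (counter-clockwise from above): 1.57 is along rack -x, at most 2.2. Stays where left. The ball resists from 0.2 rad inwards with 5 to 10 N at the knob; the bar snaps home in the last 0.04 rad.
- keeper_hinge (a point): Point on the keeper's hinge axis, 91 mm above the bench, at rack (0, -67) mm.
- keeper_knob (a point): Middle of the upright round knob on the keeper bar: 14 mm diameter, 36 mm high, from the bar's top (94 mm above the bench) to 130 mm; this point is 114 mm above the bench and 112 mm from the hinge axis.
- detent (a point): Top of the sprung steel ball (8 mm radius, 2.5 mm above the bar's underside level) on the detent post at rack (-13, 66) mm, 90 mm above the bench. The post is 46 x 22 mm, 84 mm high, with a stop lug 96 mm high on its rack +x side; shut, the bar lies between ball and lug.
- tall_board: The tall circuit board, 100 mm wide (its x), 5 mm thick (its y), 110 mm high (z), about 90 g, with a black grip rail 70 mm long, 10 mm thick and 15 mm high along its top edge. Origin: middle of its lower edge. Stands in one of the three rack slots, its top 120 mm above the bench.
- short_board_a: A short circuit board like the tall one but 70 mm high; its top is 80 mm above the bench, below the keeper bar. Origin: middle of its lower edge.
- short_board_b: The other short board, the same as short_board_a.
- trough: Empty grey painted open trough, fixed to the bench, outside 126 (x) x 42 (y) x 50 mm high, walls and floor 5 mm, so inside 116 x 32 mm. Origin: centre of its underside. A board is put in standing along trough x.
- transceiver: Bystander: black handheld transceiver standing, 34 x 58 x 120 mm, knobs on top to 135 mm. Origin: centre of underside.
- swr_meter: Bystander: steel SWR meter block, 75 x 120 x 70 mm. Origin: centre of underside.
- resistor_bank: Bystander: bank of three red ceramic tube resistors on a base, 60 x 110 x 28 mm. Origin: centre of underside.
- antenna: Bystander: rubber duck antenna stub lying flat, 123 mm long along its x, 14 mm high. Origin: about its middle, on the bench.
There are look-alikes about, which are no part of the job. Leave any blue or red look-alike of the tall_board alone.

How it is judged:
By the outcome, as a careful person would: the job done as asked, in the order asked, and still so for the second after the job is handed in, with the robot touching nothing.
It also fails if it takes over 59 s, if anything falls off the work surface, if the arm or the gripper's body presses on something with over 40 N, if the wrist force passes 120 N, or if a joint passes its speed limit or range.

## Working session

There is one attempt and no reset: what is moved stays moved. The work goes in short steps, Python scripts to look and compute and a tool call to move; the robot and the scene stay as the last step left them, time stands still between calls to the robot, and variables do not carry over. Pictures are saved under pics/ and viewed, and the job is handed in when it is done.

Besides the shell and the picture viewer there is one more tool, called after "Emit:" by a JSON object that holds its "op" and its "data", one argument or row to a line. drive_tool: Moves the arm, as the interface text tells. Its arguments: {"type":"object","properties":{"increments":{"type":"string"},"squeeze":{"type":"number"}},"required":["increments"]}

```bash
mkdir -p pics; cat > h.py <<'E'
import numpy as np,cv2
from bench import ctrl,get_image,workorder
import pickle
def snap(n,tag):
    d=get_image(n); cv2.imwrite(f'pics/{tag}.png',d['img'][:,:,::-1]); pickle.dump({k:d[k] for k in d},open(f'pics/{tag}.pkl','wb')); return d
def load(tag): return pickle.load(open(f'pics/{tag}.pkl','rb'))
def proj(d,p):
    p=np.atleast_2d(p); M=np.array(d['camera_from_world']); c=p@M[:3,:3].T+M[:3,3]
    q=np.c_[c[:,0],-c[:,1],-c[:,2]]; u=q@np.array(d['mtx']).T; return u[:,:2]/u[:,2:]
def back(d,uv,z):
    M=np.array(d['camera_from_world']); R=M[:3,:3]; o=-R.T@M[:3,3]
    r=np.linalg.solve(np.array(d['mtx']),[uv[0],uv[1],1]); w=R.T@np.array([r[0],-r[1],-r[2]])
    return o+w*(z-o[2])/w[2]
def crop(tag,x0,y0,x1,y1,s,out):
    im=cv2.imread(f'pics/{tag}.png')[y0:y1,x0:x1]; cv2.imwrite(f'pics/{out}.png',cv2.resize(im,None,fx=s,fy=s,interpolation=cv2.INTER_CUBIC))
E
python3 - <<'E'
from h import *
for n in ['scene','top','wrist']:
    d=snap(n,n+'0'); print(n,d.keys(),d['mtx'],d['camera_from_world'])
print(ctrl.get_state()); print(ctrl.tcp_to_grasp)
E
```

```text
scene dict_keys(['img', 'mtx', 'camera_from_world']) [[437.97148822   0.         318.00306368]
 [  0.         437.97148822 245.51581924]
 [  0.           0.           1.        ]] [[-0.08264979  0.99652874  0.00997383  0.0562809 ]
 [-0.7753963  -0.07059012  0.62751703  0.38083127]
 [ 0.62604281  0.04413048  0.77853895 -1.38260972]
 [ 0.          0.          0.          1.        ]]
top dict_keys(['img', 'mtx', 'camera_from_world']) [[601.9000697    0.         325.10215987]
 [  0.         601.9000697  236.97658422]
 [  0.           0.           1.        ]] [[-0.02957992 -0.99951378 -0.00986101  0.01156705]
 [ 0.99664941 -0.0302449   0.07599475 -0.60969919]
 [-0.07625605 -0.00758005  0.99705946 -1.38173556]
 [ 0.          0.          0.          1.        ]]
wrist dict_keys(['img', 'mtx', 'camera_from_world']) [[345.11755849   0.         319.40211641]
 [  0.         345.11755849 243.18453689]
 [  0.           0.           1.        ]] [[ 0.33888747  0.94082532 -0.00173297 -0.64818218]
 [-0.89958548  0.32349231 -0.29342578  0.03581768]
 [-0.2755018   0.10099728  0.95598029 -0.3908492 ]
 [ 0.          0.          0.          1.        ]]
{'time': 0.15, 'joint_positions': array([-1.21089039,  0.32161551, -0.07010345,  1.45135636,  0.02261479,
        1.37083678, -0.05690797]), 'qd': array([ 0.00174524, -0.00221124, -0.00026594, -0.00495246,  0.0021446 ,
       -0.00035783, -0.00033808]), 'joint_torque': array([-1.74476927e-04, -4.91795826e+01, -4.04787445e-01, -3.12874889e+01,
       -6.39006123e-02,  4.04704793e-02,  1.12162020e-04]), 'position': array([0.22021857, 0.61111896, 0.22175639]), 'tool_rot': array([-1.3540905 , -0.95003263,  0.95187164]), 'ft_force': array([-0.10724021, -0.58074313, -0.36027199]), 'torque': array([ 0.00277953,  0.02443804, -0.01904152]), 'grip_width': 1.0020258587426354}
-0.0187
```

View pics/scene0.png

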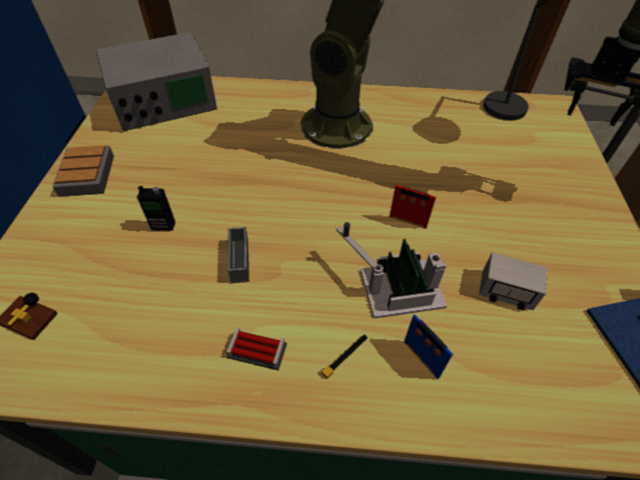

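View pics/top0.png

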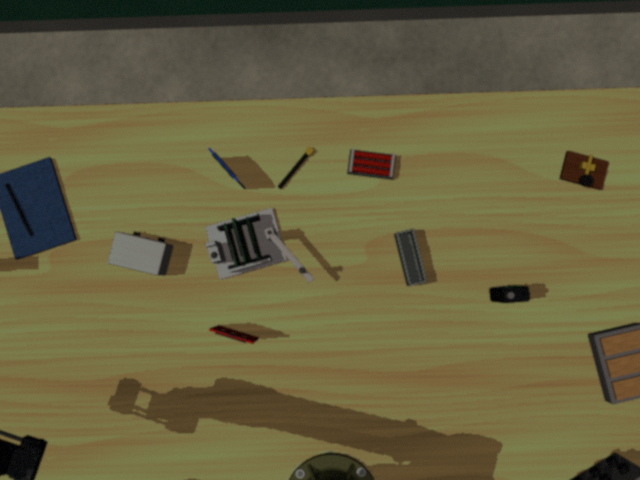

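View pics/wrist0.png

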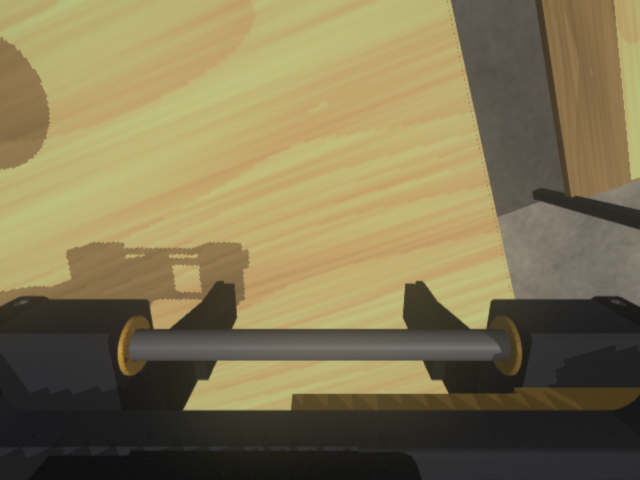

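```bash
python3 - <<'E'
from h import *
crop('top0',195,195,325,292,6,'c1'); crop('scene0',325,210,455,325,6,'c2'); crop('top0',380,220,440,295,8,'c3')
E
```

```text
(no output)
```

View pics/c1.png

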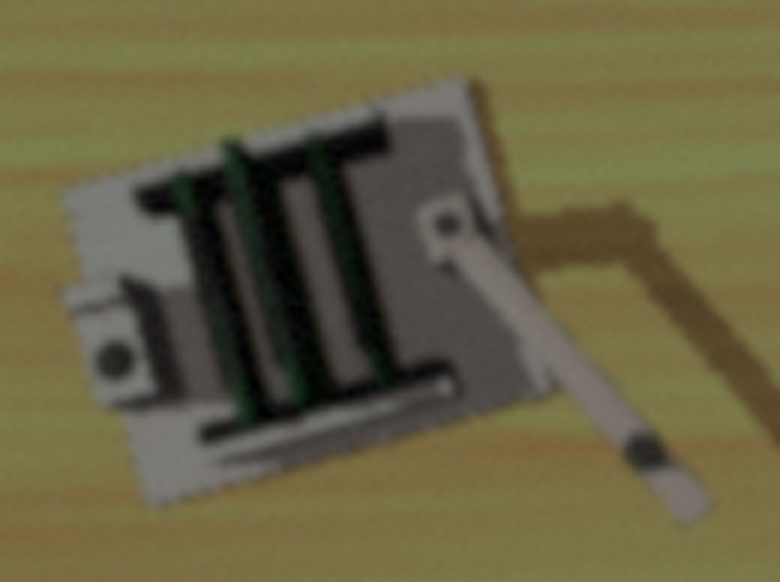

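View pics/c2.png

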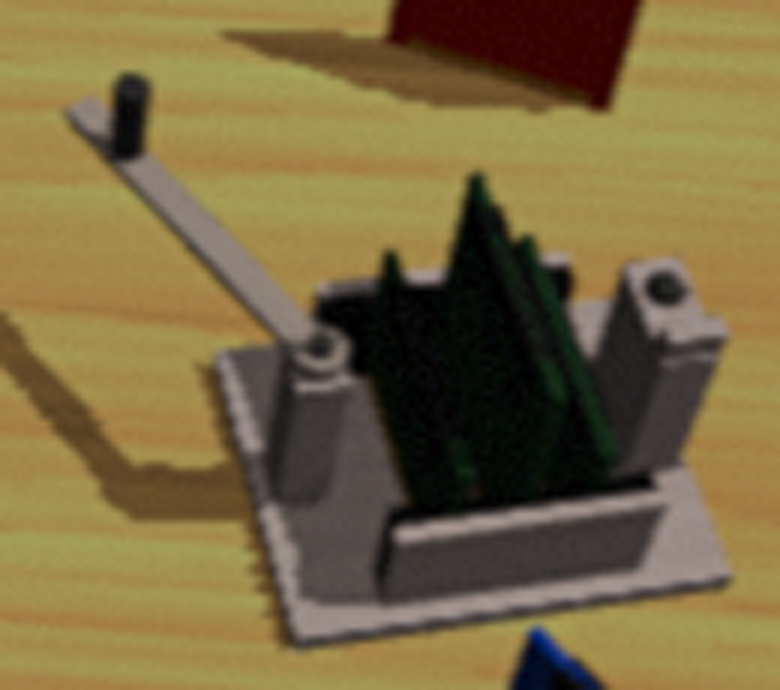

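View pics/c3.png

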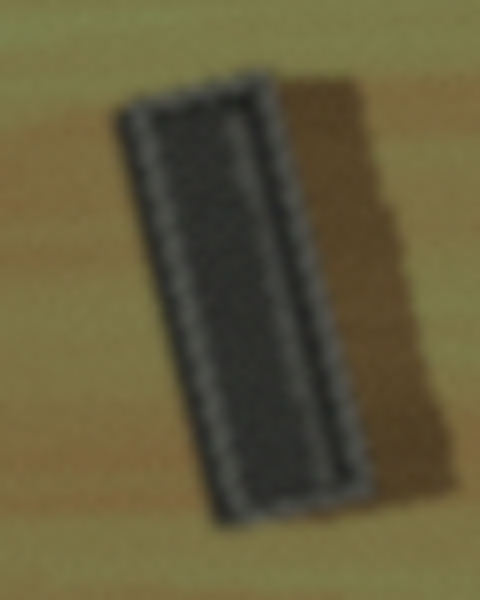

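```bash
cat > fit.py <<'E'
from h import *
from scipy.optimize import least_squares
T,S=load('top0'),load('scene0')
def w(p,l):
    l=np.atleast_2d(np.array(l,float)); c,s=np.cos(p[2]),np.sin(p[2])
    return np.c_[p[0]+c*l[:,0]-s*l[:,1],p[1]+s*l[:,0]+c*l[:,1],l[:,2]]
def fit(obs,x0,name):
    def r(p): return np.concatenate([(proj(d,w(p,l))-uv).ravel() for d,l,uv in obs])
    o=least_squares(r,x0,loss='soft_l1'); print(name,o.x.round(4)); print(np.round(o.fun if 0 else r(o.x),1).reshape(-1,2).tolist()); return o.x
if __name__=='__main__':
    print(back(T,(245,243),.01))
    a,b=.065,.0825
    R=[(T,(a,b,.01),(205.8,226.7)),(T,(a,-b,.01),(272.5,208.3)),(T,(-a,-b,.01),(286.7,260)),(T,(-a,b,.01),(220,279.2)),
     (S,(a,-b,.01),(375,316)),(S,(a,b,.01),(446.3,306)),(S,(-a,-b,.01),(362,268.3)),
     (T,(0,-.067,.099),(270,232)),(S,(0,-.067,.099),(378.3,267.5)),(T,(-.013,.066,.090),(214.7,254.7)),(S,(-.013,.066,.090),(435.8,258))]
    g=back(T,(245,243),.01)
    p=fit(R,[g[0],g[1],.27],'rack')
    fit(R[:4]+[R[7],R[9]],p,'rackT'); fit(R[4:7]+[R[8],R[10]],p,'rackS')
    kt=back(T,(195+645/6,195+445/6),.13); ks=back(S,(325+130/6,210+85/6),.13); h=w(p,(0,-.067,.13))[0]
    for k in(kt,ks): v=k-h; print('knob',k,np.hypot(*v[:2]),np.arctan2(v[1],v[0])-p[2]-np.pi/2)
    for d,uv in((T,(233,140)),(T,(300,395)),):
        q=back(T,(195+uv[0]/6,195+uv[1]/6),.12); c,s=np.cos(p[2]),np.sin(p[2]); dd=q[:2]-p[:2]; print('board top rackxy',c*dd[0]+s*dd[1],-s*dd[0]+c*dd[1])
    a,b=.063,.021
    g=back(T,(411,257),.05)
    O=[(T,(a,b,.05),(395,233.5)),(T,(a,-b,.05),(413.8,229)),(T,(-a,-b,.05),(426.5,281.3)),(T,(-a,b,.05),(407.8,285.3))]
    q=fit(O,[g[0],g[1],.25],'trough')
    print(proj(S,w(q,[(a,b,.05),(a,-b,.05),(-a,-b,.05),(-a,b,.05),(a,b,0),(a,-b,0)])).round(1))
E
python3 fit.py; python3 -c "
from h import *
crop('scene0',215,215,260,290,8,'c4')
from scipy.spatial.transform import Rotation as R
s=ctrl.get_state();print(R.from_rotvec(s['tool_rot']).as_matrix().round(3))"
```

```text
[0.60227864 0.18259562 0.01      ]
rack [0.6019 0.1819 0.249 ]
[[-1.4, -0.3], [-0.9, -1.1], [-0.3, 0.0], [-1.2, 0.2], [-2.4, 0.5], [-0.4, -0.1], [-2.9, -0.2], [-1.2, 0.2], [-1.5, -0.5], [-1.5, -0.1], [-1.0, -1.3]]
rackT [0.6015 0.1793 0.2485]
[[-0.3, -0.2], [0.2, -0.9], [0.8, 0.2], [-0.1, 0.3], [-0.1, 0.3], [-0.4, 0.0]]
rackS [0.6022 0.1853 0.2448]
[[-1.0, 0.7], [1.1, 0.3], [-1.4, -0.1], [0.1, -0.3], [0.7, -0.9]]
knob [0.53375266 0.04307709 0.13      ] 0.11235766046709696 -4.244269351425354
knob [0.53247041 0.04850572 0.13      ] 0.1098669300989959 -4.289194797430271
board top rackxy 0.047904820613761674 -0.0033944889949788382
board top rackxy -0.04819793102187585 -0.0022501613274097717
trough [ 0.5557 -0.2008  0.1982]
[[0.3, -1.1], [-0.6, -0.7], [-0.2, 0.8], [0.5, 0.9]]
[[245.  268.8]
 [225.8 270.5]
 [226.7 227.6]
 [244.4 226.2]
 [247.7 281.6]
 [229.2 283.2]]
[[ 0.339 -0.    -0.941]
 [ 0.941 -0.001  0.339]
 [-0.001 -1.    -0.   ]]
```

View pics/c4.png

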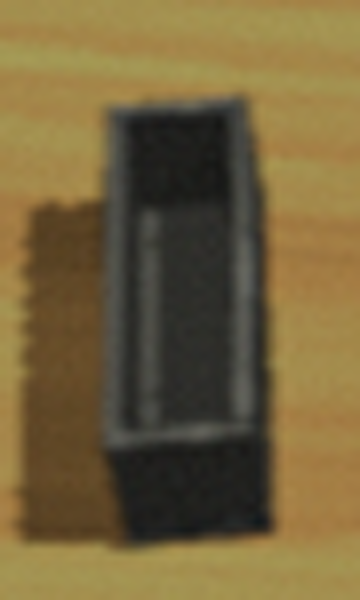

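Emit:
{"op": "drive_tool", "data": {
  "increments": "-22.9 0 -42.1 0 100; -22.9 0 -42.1 0 100; -22.9 0 -42.1 0 100; -22.9 0 -42.1 0 100; -22.9 0 -42.1 0 100; -22.9 0 -42.1 0 100; -22.9 0 -42.1 0 100; -22.9 0 -42.1 0 100; -22.9 0 -42.1 0 100; -22.9 0 -42.1 0 100; -22.9 0 -42.1 0 100; -22.9 0 -42.1 0 100; 0 0 0 -8.5 100; 0 0 0 -8.5 100; 0 0 0 -8.5 100; 0 0 0 -8.5 100; 0 0 0 0 100; 0 0 0 0 100"
}}

```text
time: 2.4
position: [0.6024, 0.1817, 0.2224]
tool_rot: [-1.083, -1.387, 1.388]
ft_force: [1.0, -0.5, 0.4]
grip_width: 0.606
```

```bash
cat > st.py <<'E'
from h import *
from scipy.spatial.transform import Rotation as R
def st():
    s=ctrl.get_state(); m=R.from_rotvec(s['tool_rot']).as_matrix()
    print('t',s['time'],'p',s['position'].round(4),'yaw',np.degrees(np.arctan2(m[1,0],m[0,0])).round(2),'ydir',m[:,1].round(3),'F',s['ft_force'].round(1),'w',round(s['grip_width']*87,1),'q',s['joint_positions'].round(2)); return s,m
E
python3 -c "
from st import *
st(); snap('wrist','w1')"
```

```text
t 2.4 p [0.6024 0.1817 0.2224] yaw 104.05 ydir [-0. -0. -1.] F [ 1.  -0.5  0.4] w 52.7 q [-0.51  0.28  0.22  1.52 -0.06  1.36  1.53]
```

View pics/w1.png

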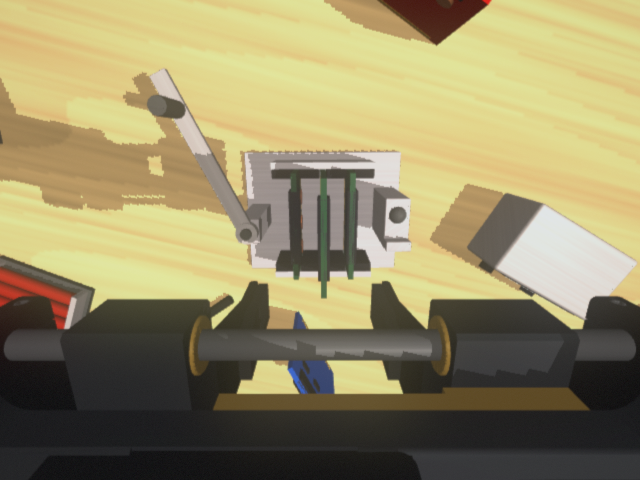

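```bash
python3 -c "
from h import *
crop('w1',230,130,430,310,4,'w1c')"
```

```text
(no output)
```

View pics/w1c.png

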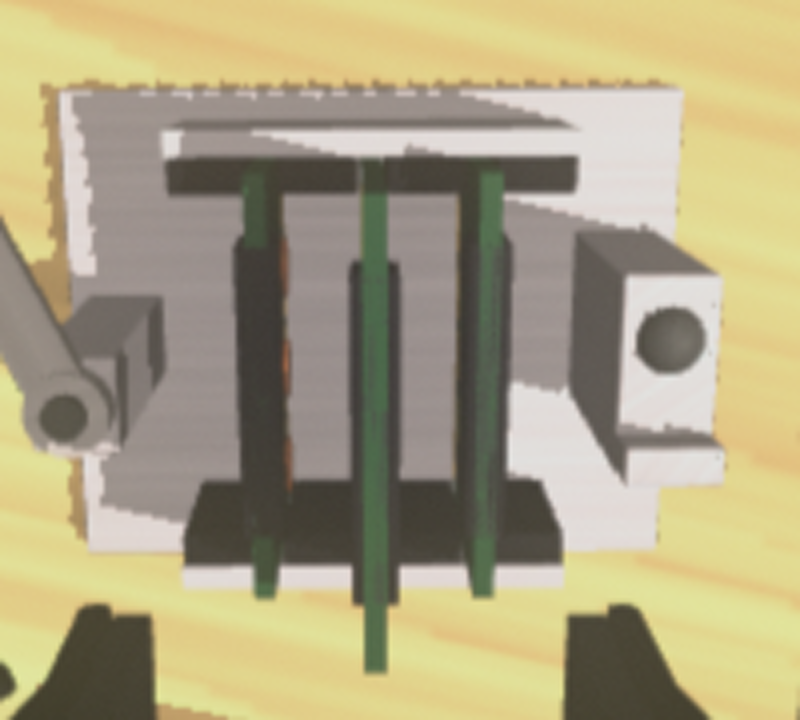

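```bash
python3 - <<'E'
from fit import *
W=load('w1');a,b=.065,.0825
O=[(W,(0,-.067,.1),(245.8,234.2)),(W,(-.013,.066,.09),(397.5,215)),(W,(-a,-b,.01),(245.5,152.5)),(W,(-a,b,.01),(400.5,152.5)),(W,(a,b,.01),(393.8,267.5)),(W,(a,-b,.01),(252,267.5)),(W,(.05,0,.12),(323.8,298)),(W,(-.05,0,.12),(323.2,171))]
p=fit(O,[.602,.182,.249],'rackW')
print(back(W,(323.5,235),.12))
h=w(p,(0,-.067,.13))[0]
k=back(W,(153,104),.13);v=k-h;print('knob',k,np.hypot(*v[:2]),np.arctan2(v[1],v[0])-p[2]+1.5*np.pi)
E
```

```text
rackW [0.5996 0.1835 0.2512]
[[-0.9, 0.2], [1.6, 1.0], [-1.9, -0.8], [0.6, -1.8], [0.2, -0.6], [-0.5, 0.2], [-0.0, -0.3], [0.3, 6.2]]
[0.59507827 0.18226583 0.12      ]
knob [0.5304503  0.04526309 0.13      ] 0.11289113713325898 2.027108531443493
```

Emit:
{"op": "drive_tool", "data": {
  "increments": "1 25 1.5 0 100; 0 25 0 0 100; 0 25 0 0 100; 0 25 0 0 100; 0 14 0 0 100; 0 10 0 0 100; 0 4 0 0 100; 0 0 0 0 200; 0 0 0 0 255; 0 0 0 0 255; 0 0 0 0 255; 0 0 0 0 255; 0 0 0 0 255",
  "squeeze": 20
}}

```text
time: 4.08
position: [0.6008, 0.1827, 0.0947]
tool_rot: [-1.081, -1.39, 1.389]
ft_force: [0.1, 0.1, 0.4]
grip_width: 0.112
```

```bash
python3 -c "
from st import *
st(); snap('wrist','w2')"
```

```text
t 4.075 p [0.6008 0.1827 0.0947] yaw 104.2 ydir [ 0.     0.001 -1.   ] F [0.1 0.1 0.4] w 9.7 q [-0.5   0.36  0.2   1.67 -0.08  1.12  1.54]
```

View pics/w2.png

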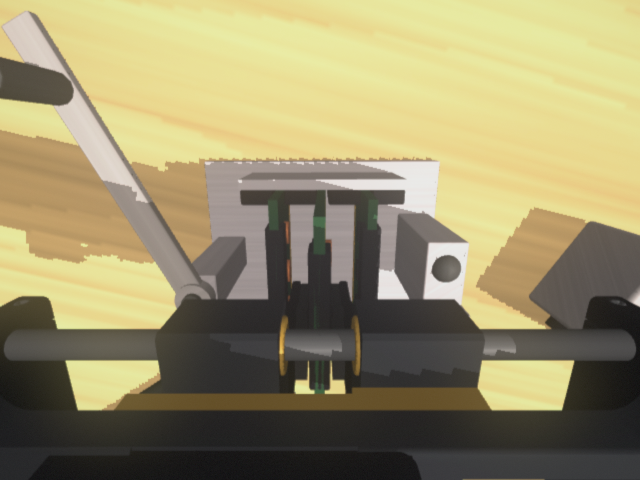

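Grip measured at 9.7 mm on the rail; pads around the middle board's rail (col ~320). Lifting straight up.

Emit:
{"op": "drive_tool", "data": {
  "increments": "0 -4 0 0 255; 0 -8 0 0 255; 0 -12 0 0 255; 0 -15 0 0 255; 0 -15 0 0 255; 0 -15 0 0 255; 0 -15 0 0 255; 0 -20 0 0 255; 0 -20 0 0 255; 0 -20 0 0 255; 0 -12 0 0 255; 0 -4 0 0 255; 0 0 0 0 255"
}}

```text
time: 5.75
position: [0.6007, 0.1823, 0.2544]
tool_rot: [-1.082, -1.389, 1.389]
ft_force: [-0.4, -0.8, -0.8]
grip_width: 0.112
```

```bash
python3 -c "
from st import *
st(); snap('wrist','w3'); snap('scene','s3'); crop('s3',300,150,460,330,4,'s3c')"
```

```text
t 5.75 p [0.6007 0.1823 0.2544] yaw 104.19 ydir [-0. -0. -1.] F [-0.4 -0.8 -0.8] w 9.8 q [-0.51  0.26  0.22  1.47 -0.06  1.42  1.52]
```

View pics/s3c.png

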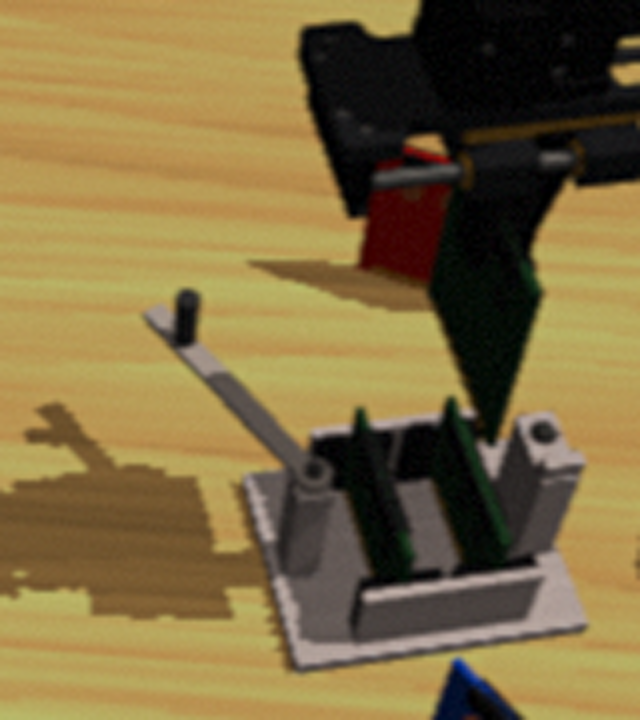

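View pics/w3.png

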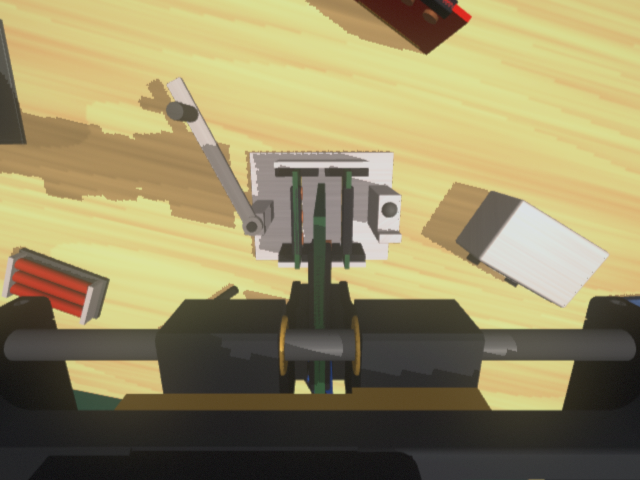

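Emit:
{"op": "drive_tool", "data": {
  "increments": "-10 0 4 0 255; -25 0 9 0 255; -35 0 14 0 255; -35 0 14 0 255; -35 0 14 0 255; -35 0 14 0 255; -35 0 13 0 255; -35 0 13 0 255; -35 0 13 0 255; -35 0 13 0 255; -25 0 9 0 255; -12 0 4 0 255; -5 0 3 0 255; 0 0 0 0 255; 0 0 0 0 255"
}}

```text
time: 7.72
position: [0.5558, -0.1959, 0.2545]
tool_rot: [-1.08, -1.391, 1.39]
ft_force: [0.3, -0.2, -1.0]
grip_width: 0.112
```

```bash
python3 -c "
from st import *
st(); snap('wrist','w4'); snap('scene','s4'); crop('w4',200,120,440,300,3.3,'w4c')"
```

```text
t 7.725 p [ 0.5558 -0.1959  0.2545] yaw 104.3 ydir [ 0.     0.001 -1.   ] F [ 0.3 -0.2 -1. ] w 9.8 q [-0.11  0.18  0.46  1.58 -0.08  1.4   2.18]
```

View pics/w4.png

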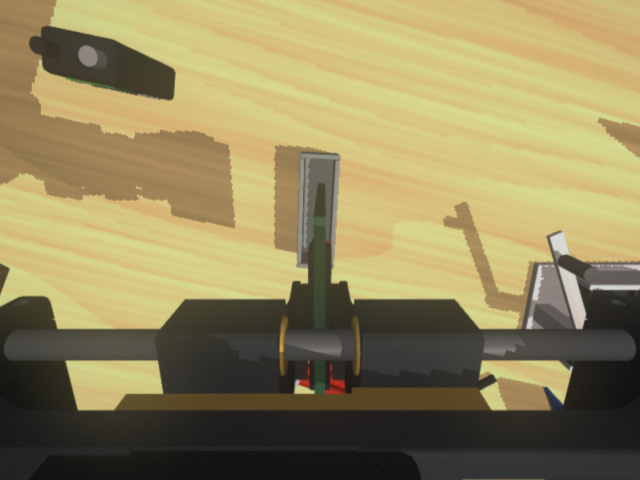

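View pics/s4.png

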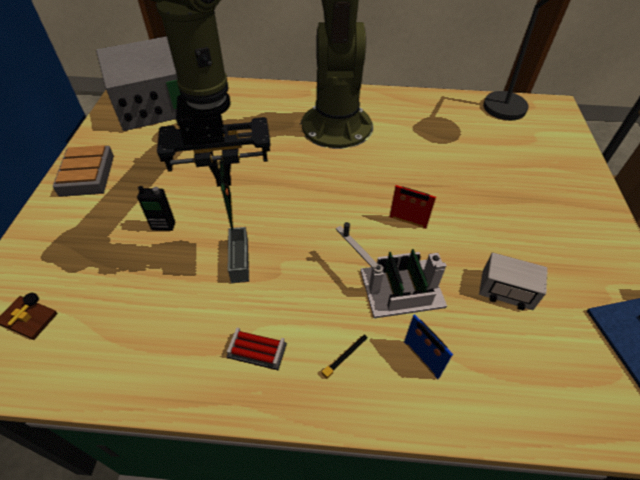

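View pics/w4c.png

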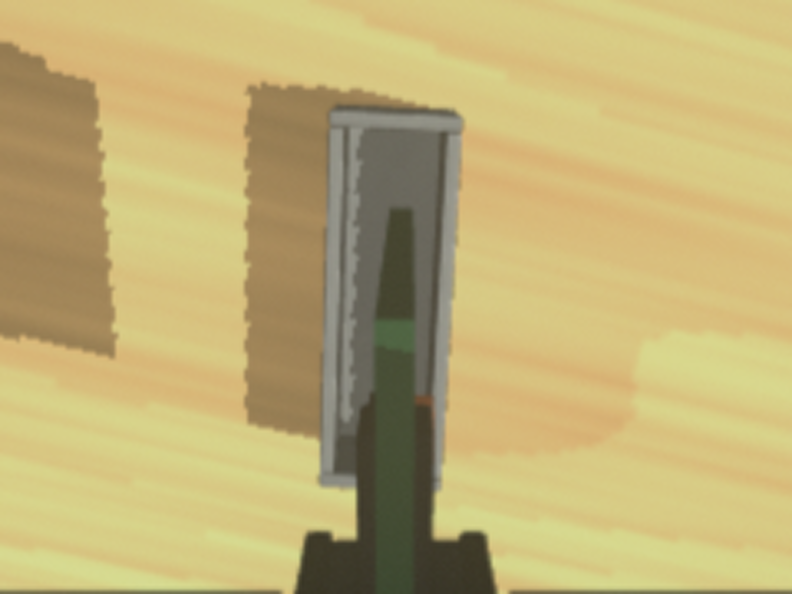

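```bash
python3 - <<'E'
from fit import *
W=load('w4');a,b=.063,.021
OW=[(W,(-a,-b,.05),(300,152.4)),(W,(-a,b,.05),(340,155.8)),(W,(a,-b,.05),(297,267)),(W,(a,b,.05),(333.3,267.9))]
p=fit(OW,[.555,-.2,.2],'trW')
OT=[(T,(a,b,.05),(395,233.5)),(T,(a,-b,.05),(413.8,229)),(T,(-a,-b,.05),(426.5,281.3)),(T,(-a,b,.05),(407.8,285.3))]
OS=[(S,(a,-b,.05),(228.1,270.3)),(S,(a,b,.05),(246.9,268.8)),(S,(-a,-b,.05),(228.5,228.1)),(S,(-a,b,.05),(245.4,227.3))]
fit(OS,p,'trS');fit(OT+OS+OW,p,'all')
E
```

```text
trW [ 0.5544 -0.1993  0.2049]
[[-0.3, 0.1], [0.5, -1.4], [-0.4, 0.2], [0.3, 0.9]]
trS [ 0.556  -0.1967  0.2071]
[[-0.2, 0.5], [0.2, 0.2], [-0.4, -0.1], [0.5, -0.9]]
all [ 0.5547 -0.1992  0.2047]
[[-0.6, -0.5], [-1.5, -0.3], [-0.7, 1.1], [0.0, 1.4], [-1.3, -0.0], [-0.9, -0.3], [-1.3, -0.7], [-0.4, -1.3], [-0.3, 0.5], [0.6, -1.0], [-0.4, 0.5], [0.3, 1.2]]
```

Emit:
{"op": "drive_tool", "data": {
  "increments": "-2.5 0 1.5 2.6 255; 0 0 0 0 255; 0 15 0 0 255; 0 25 0 0 255; 0 25 0 0 255; 0 25 0 0 255; 0 25 0 0 255; 0 15 0 0 255; 0 10 0 0 255; 0 5 0 0 255; 0 0 0 0 255"
}}

```text
time: 9.2
position: [0.5549, -0.2002, 0.1098]
tool_rot: [-1.107, -1.357, 1.357]
ft_force: [0.7, -0.8, -0.2]
grip_width: 0.111
```

```bash
python3 -c "
from st import *
st(); snap('wrist','w5'); snap('scene','s5'); crop('s5',190,170,290,300,5,'s5c')"
```

```text
t 9.2 p [ 0.5549 -0.2002  0.1098] yaw 101.59 ydir [ 0. -0. -1.] F [ 0.7 -0.8 -0.2] w 9.7 q [-0.09  0.29  0.46  1.76 -0.14  1.13  2.19]
```

View pics/s5c.png

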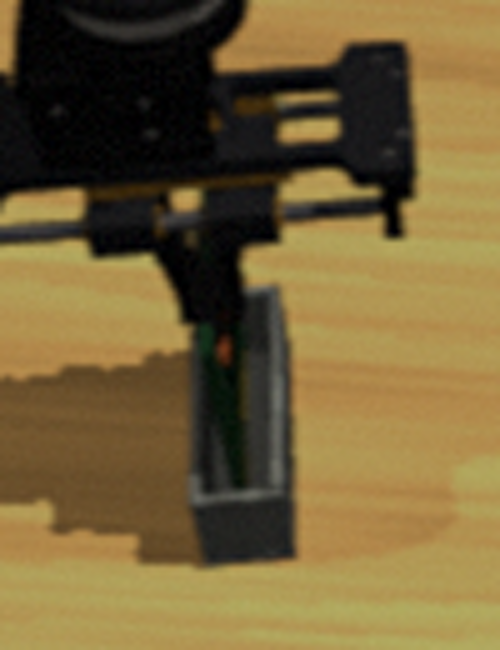

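View pics/w5.png

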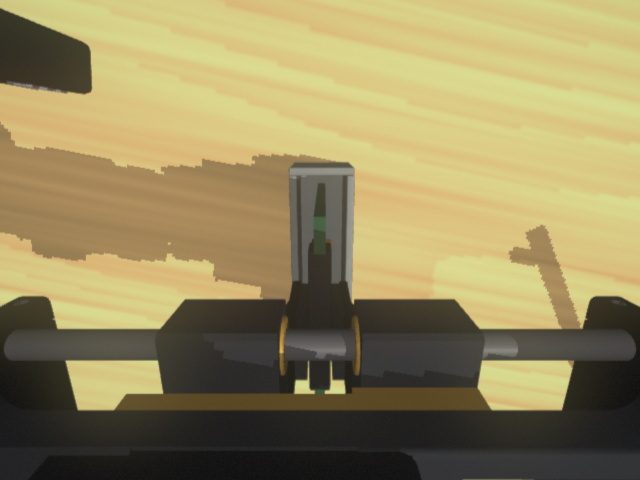

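Board is inside the walls and centred (col ~320 between 292 and 354). Lower to the floor.

Emit:
{"op": "drive_tool", "data": {
  "increments": "0 8 0 0 255; 0 6 0 0 255; 0 2.5 0 0 255; 0 1.5 0 0 255; 0 1 0 0 255; 0 0 0 0 255"
}}

```text
time: 10.05
position: [0.5547, -0.2002, 0.0906]
tool_rot: [-1.107, -1.357, 1.357]
ft_force: [-0.1, -0.0, -1.0]
grip_width: 0.11
```

Emit:
{"op": "drive_tool", "data": {
  "increments": "0 0.7 0 0 255; 0 0.7 0 0 255; 0 0.6 0 0 255; 0 0 0 0 255"
}}

```text
time: 10.55
position: [0.555, -0.2005, 0.0897]
tool_rot: [-1.108, -1.357, 1.356]
ft_force: [-1.8, -0.4, 4.9]
grip_width: 0.111
```

Contact (about 5 N). Releasing.

Emit:
{"op": "drive_tool", "data": {
  "increments": "0 0 0 0 222; 0 0 0 0 215; 0 0 0 0 205; 0 0 0 0 190; 0 0 0 0 160; 0 0 0 0 120; 0 0 0 0 100; 0 0 0 0 100"
}}

```text
time: 11.55
position: [0.5546, -0.2001, 0.0886]
tool_rot: [-1.107, -1.357, 1.356]
ft_force: [-0.1, -0.3, 0.2]
grip_width: 0.579
```

```bash
python3 -c "
from st import *
st(); snap('wrist','w6'); snap('scene','s6'); crop('s6',190,170,290,300,5,'s6c')"
```

```text
t 11.55 p [ 0.5546 -0.2001  0.0886] yaw 101.58 ydir [ 0.  0. -1.] F [-0.1 -0.3  0.2] w 50.4 q [-0.08  0.31  0.45  1.78 -0.15  1.09  2.2 ]
```

View pics/s6c.png

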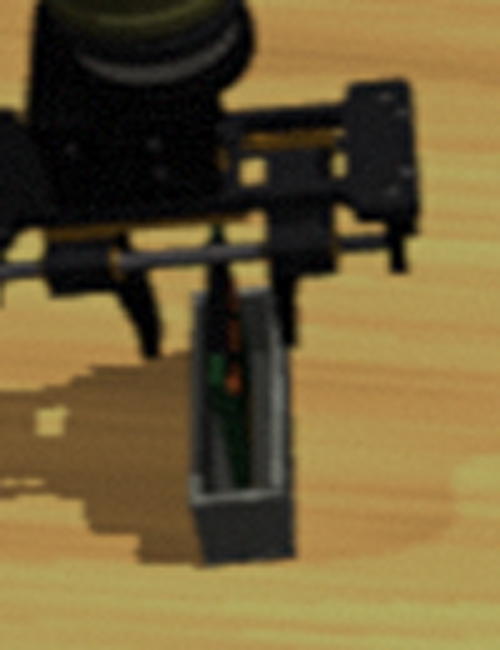

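View pics/w6.png

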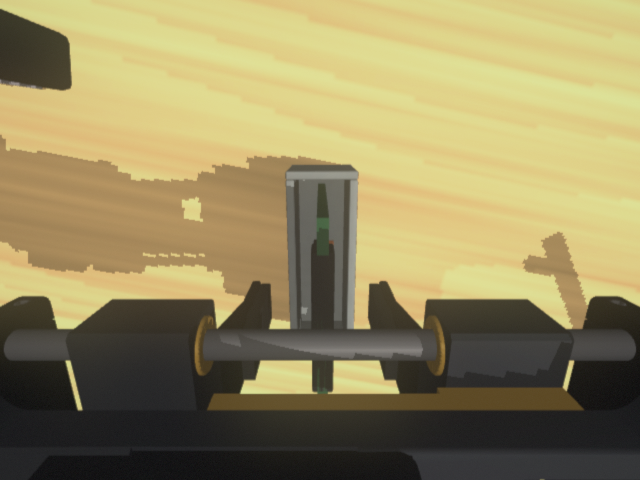

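Board stands upright in the trough. Rise, go to the knob, turn.

Emit:
{"op": "drive_tool", "data": {
  "increments": "0 -10 0 0 100; 0 -25 0 0 100; 0 -30 0 0 100; 0 -30 0 0 100; 0 -15 0 0 100; 20 0 -2 0 100; 40 0 -4 0 100; 45 0 -5 0 100; 45 0 -5 0 100; 45 0 -5 0 100; 35 0 -4 0 100; 15 0 -2 0 100; 0 0 0 -9.5 100; 0 0 0 -9.5 100; 0 0 0 -9.5 100; 0 0 0 0 100; 0 0 0 0 100"
}}

```text
time: 13.78
position: [0.5319, 0.0445, 0.1985]
tool_rot: [-0.795, -1.7, 1.701]
ft_force: [-0.0, -0.1, -0.4]
grip_width: 0.609
```

```bash
python3 -c "
from st import *
st(); d=snap('wrist','w7'); snap('scene','s7')
for k in [(.5314,.0455,.13)]: print(proj(d,k))"
```

```text
t 13.775 p [0.5319 0.0445 0.1985] yaw 129.87 ydir [-0. -0. -1.] F [-0.  -0.1 -0.4] w 52.9 q [-0.38  0.09  0.26  1.78 -0.02  1.28  2.15]
[[321.93896445 258.28969946]]
```

View pics/w7.png

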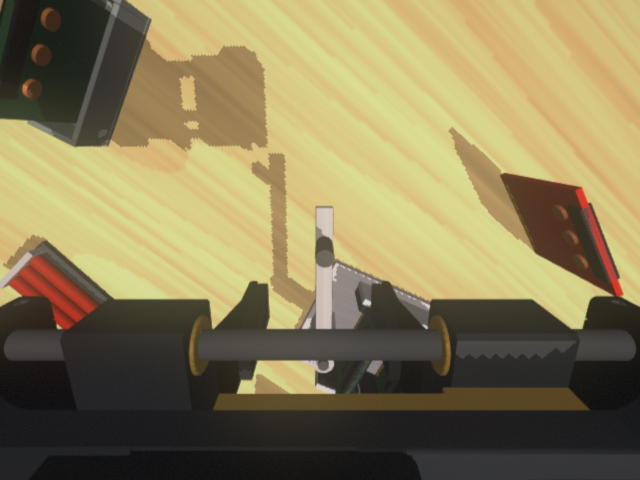

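View pics/s7.png

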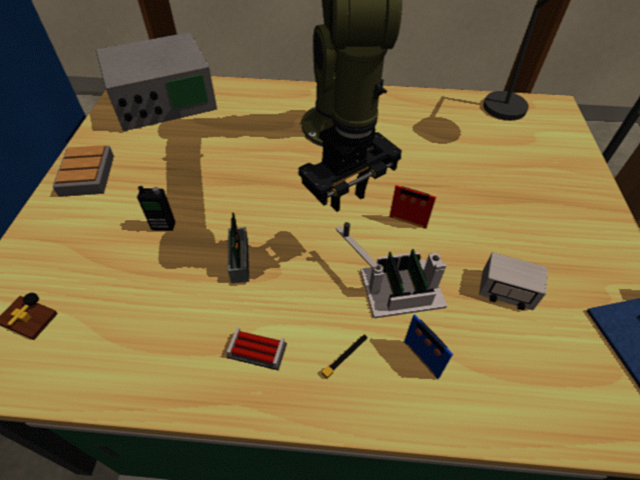

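Emit:
{"op": "drive_tool", "data": {
  "increments": "0 25 0 0 100; 0 30 0 0 100; 0 25 0 0 100; 0 10 0 0 100; 0 5 0 0 100; 0 0 0 0 160; 0 0 0 0 200; 0 0 0 0 230; 0 0 0 0 255; 0 0 0 0 255; 0 0 0 0 255",
  "squeeze": 25
}}

```text
time: 15.25
position: [0.5319, 0.0454, 0.1037]
tool_rot: [-0.793, -1.703, 1.703]
ft_force: [-0.8, -0.1, 1.4]
grip_width: 0.152
```

```bash
python3 -c "
from st import *
s,m=st(); d=snap('wrist','w8')
h=np.array([.6171,.1176]);v=s['position'][:2]-h;print(np.hypot(*v),np.degrees(np.arctan2(v[1],v[0]))%360)"
```

```text
t 15.25 p [0.5319 0.0454 0.1037] yaw 130.09 ydir [ 0.  0. -1.] F [-0.8 -0.1  1.4] w 13.2 q [-0.37  0.17  0.26  1.89 -0.05  1.09  2.18]
0.11164913331852754 220.2761228194217
```

View pics/w8.png

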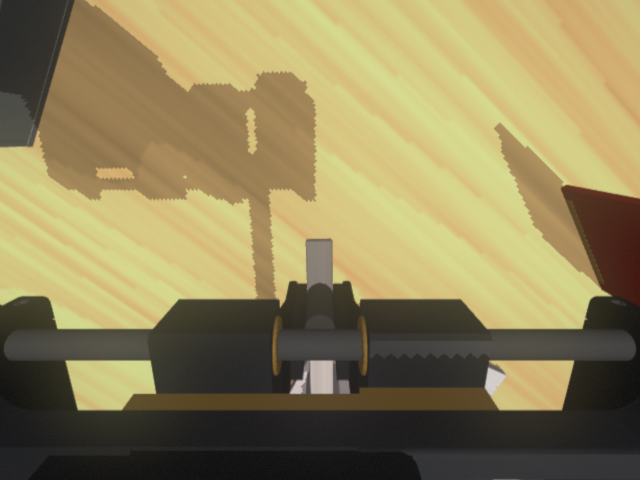

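Emit:
{"op": "drive_tool", "data": {
  "increments": "6 0 -0.15 3 255; 11.7 0 -0.6 6 255; 11.7 0 -0.6 6 255; 11.7 0 -0.6 6 255; 0 0 0 0 255"
}}

```text
time: 15.92
position: [0.5108, 0.0813, 0.1037]
tool_rot: [-1.03, -1.451, 1.453]
ft_force: [-2.7, -1.5, 3.1]
grip_width: 0.15
```

```bash
cat > k.py <<'E'
from st import *
s,m=st()
h=np.array([.6171,.1176]);v=s['position'][:2]-h;print('radius',np.hypot(*v),'bar angle',np.degrees(np.arctan2(v[1],v[0]))%360, 'F tool',(m.T@s['ft_force']).round(1))
E
python3 k.py
```

```text
t 15.925 p [0.5108 0.0813 0.1037] yaw 109.23 ydir [-0.001 -0.    -1.   ] F [-2.7 -1.5  3.1] w 13.0 q [-0.45  0.13  0.26  1.93 -0.04  1.08  1.73]
radius 0.11227574803505196 bar angle 198.84452138315393 F tool [-0.6 -3.1  3. ]
```

Emit:
{"op": "drive_tool", "data": {
  "increments": "11.7 0 -0.6 6 255; 11.7 0 -0.6 6 255; 11.7 0 -0.6 6 255; 11.7 0 -0.6 6 255; 11.7 0 -0.6 6 255; 11.7 0 -0.6 6 255; 0 0 0 0 255"
}}

```text
time: 16.8
position: [0.5089, 0.1517, 0.1036]
tool_rot: [-1.33, -0.99, 0.992]
ft_force: [-6.7, 1.4, 5.1]
grip_width: 0.153
```

```bash
python3 k.py
```

```text
t 16.8 p [0.5089 0.1517 0.1036] yaw 73.26 ydir [-0.003  0.001 -1.   ] F [-6.7  1.4  5.1] w 13.3 q [-0.57  0.16  0.25  1.9  -0.05  1.09  0.98]
radius 0.11342983664721552 bar angle 162.48770126906274 F tool [-0.6 -5.1  6.8]
```

Emit:
{"op": "drive_tool", "data": {
  "increments": "11.7 -0.3 0 6 255; 11.7 0 -0.3 6 255; 11.7 0 -0.5 6 255; 11.7 0 -0.6 6 255; 0 0 0 0 255"
}}

```text
time: 17.42
position: [0.5313, 0.1928, 0.1037]
tool_rot: [-1.462, -0.672, 0.672]
ft_force: [-3.6, 3.9, 3.5]
grip_width: 0.152
```

```bash
python3 k.py; python3 -c "
from h import *
snap('scene','s9');crop('s9',310,180,470,330,4.5,'s9c')"
```

```text
t 17.425 p [0.5313 0.1928 0.1037] yaw 49.32 ydir [-0.001  0.001 -1.   ] F [-3.6  3.9  3.5] w 13.2 q [-0.63  0.23  0.27  1.82 -0.07  1.1   0.52]
radius 0.11409545236543295 bar angle 138.796461307156 F tool [ 0.6 -3.5  5.2]
```

View pics/s9c.png

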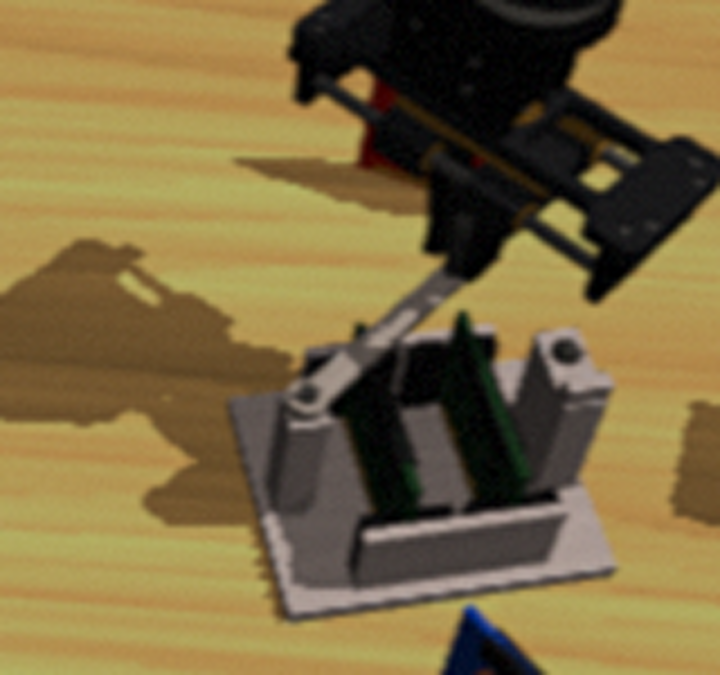

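Emit:
{"op": "drive_tool", "data": {
  "increments": "11.7 0 0.2 6 255; 11.7 0 -0.2 6 255; 11.7 0 -0.4 6 255; 0 0 0 0 255"
}}

```text
time: 17.98
position: [0.5576, 0.2153, 0.1038]
tool_rot: [-1.527, -0.428, 0.428]
ft_force: [-2.0, 3.7, 1.6]
grip_width: 0.15
```

```bash
sed -i 's/\[.6171,.1176\]/[.6163,.1198]/' k.py; python3 k.py
```

```text
t 17.975 p [0.5576 0.2153 0.1038] yaw 31.31 ydir [ 0.     0.001 -1.   ] F [-2.   3.7  1.6] w 13.0 q [-0.67  0.3   0.3   1.74 -0.1   1.12  0.21]
radius 0.11212765786711151 bar angle 121.5536266010195 F tool [ 0.2 -1.6  4.2]
```

Emit:
{"op": "drive_tool", "data": {
  "increments": "7.8 0 0 4 255; 7.8 0 0 4 255; 5.9 0 -0.1 3 255; 3.9 0 0 2 255; 0 0 0 0 255",
  "squeeze": 35
}}

```text
time: 18.6
position: [0.5801, 0.2261, 0.1039]
tool_rot: [-1.555, -0.25, 0.25]
ft_force: [-1.6, 3.2, 0.7]
grip_width: 0.153
```

```bash
python3 k.py
```

```text
t 18.6 p [0.5801 0.2261 0.1039] yaw 18.26 ydir [ 0.     0.001 -1.   ] F [-1.6  3.2  0.7] w 13.3 q [-0.69  0.35  0.33  1.68 -0.13  1.13 -0.  ]
radius 0.11225890329449562 bar angle 108.79234694177714 F tool [-0.5 -0.7  3.6]
```

Emit:
{"op": "drive_tool", "data": {
  "increments": "2 0 0 1 255; 2 0 0 1 255; 2 0 0 1 255; 0 0 0 0 255"
}}

```text
time: 19.1
position: [0.5872, 0.2282, 0.1039]
tool_rot: [-1.56, -0.209, 0.204]
ft_force: [2.0, 5.7, -1.9]
grip_width: 0.149
```

```bash
python3 k.py; python3 -c "
from h import *
snap('scene','s10');crop('s10',330,200,460,320,6,'s10c');snap('wrist','w10')"
```

```text
t 19.1 p [0.5872 0.2282 0.1039] yaw 15.1 ydir [ 0.003  0.001 -1.   ] F [ 2.   5.7 -1.9] w 12.9 q [-0.69  0.37  0.34  1.66 -0.13  1.14 -0.05]
radius 0.11227053479693652 bar angle 105.00656369106242 F tool [3.4 2.  5. ]
```

View pics/s10c.png

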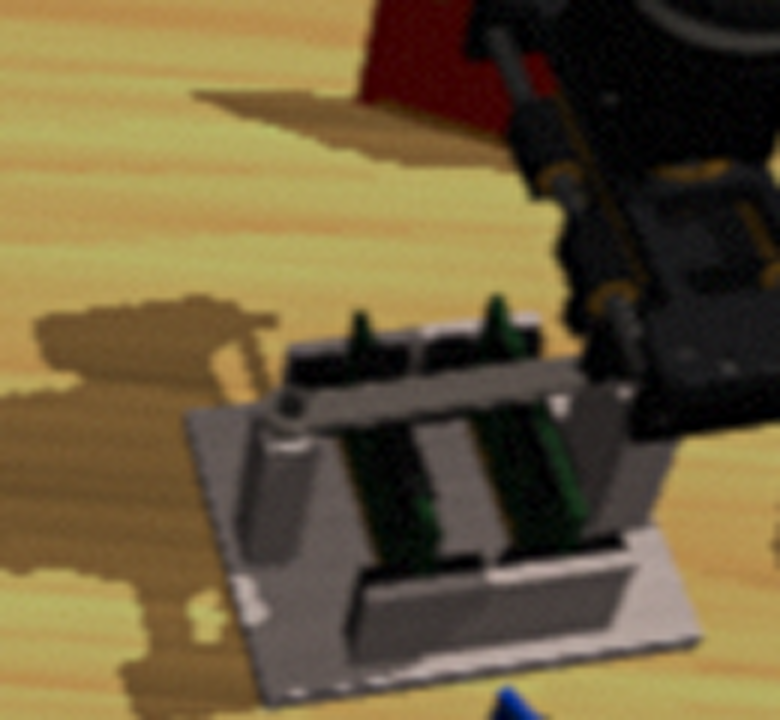

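View pics/w10.png

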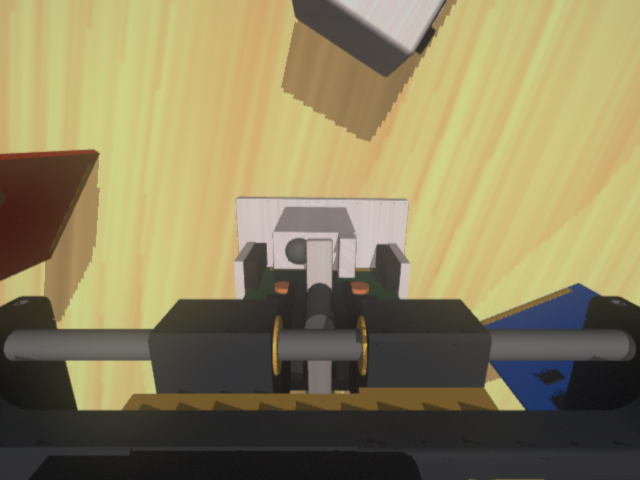

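Ball passed (force now pulls forward, +3.4 N). Push on until the lug resists.

Emit:
{"op": "drive_tool", "data": {
  "increments": "1 0 0 0.5 255; 1 0 0 0.3 255; 1 0 0 0 255; 0 0 0 0 255"
}}

```text
time: 19.7
position: [0.5886, 0.2286, 0.1038]
tool_rot: [-1.562, -0.195, 0.196]
ft_force: [-1.9, 5.0, 1.6]
grip_width: 0.15
```

```bash
python3 k.py; python3 -c "
from h import *
snap('wrist','w11');crop('w11',220,180,420,320,4,'w11c')"
```

```text
t 19.7 p [0.5886 0.2286 0.1038] yaw 14.3 ydir [-0.001  0.    -1.   ] F [-1.9  5.   1.6] w 13.0 q [-0.69  0.37  0.34  1.65 -0.14  1.14 -0.06]
radius 0.11225598133360952 bar angle 104.27094569051793 F tool [-0.6 -1.6  5.3]
```

View pics/w11c.png

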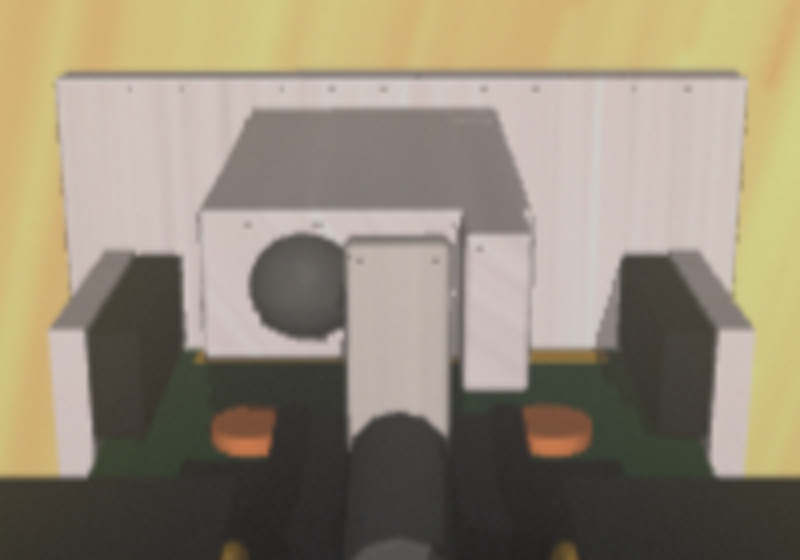

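Emit:
{"op": "drive_tool", "data": {
  "increments": "0.8 0 0 0 255; 0.8 0 0 0 255; 0.8 0 0 0 255; 0 0 0 0 255"
}}

```text
time: 20.25
position: [0.5891, 0.2288, 0.1037]
tool_rot: [-1.562, -0.192, 0.2]
ft_force: [-6.7, 3.4, 4.9]
grip_width: 0.152
```

```bash
python3 k.py; python3 -c "
from h import *
snap('wrist','w12');crop('w12',220,180,420,320,4,'w12c')"
```

```text
t 20.25 p [0.5891 0.2288 0.1037] yaw 14.3 ydir [-0.005 -0.001 -1.   ] F [-6.7  3.4  4.9] w 13.2 q [-0.69  0.38  0.34  1.65 -0.14  1.15 -0.06]
radius 0.1123030157821466 bar angle 103.9969456060833 F tool [-5.7 -4.9  5. ]
```

View pics/w12c.png

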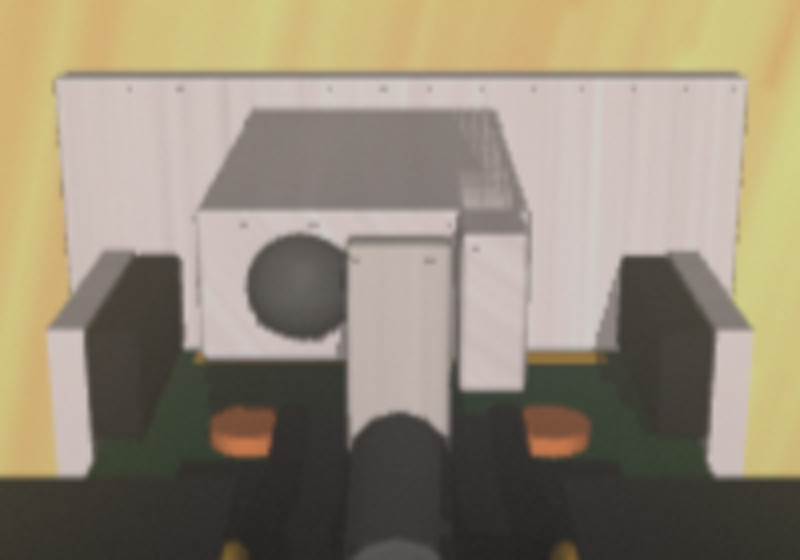

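Emit:
{"op": "drive_tool", "data": {
  "increments": "0.8 0 0.5 0 255; 0.8 0 0 0 255; 0.4 0 0 0 255; 0 0 0 0 255"
}}

```text
time: 20.8
position: [0.5892, 0.2288, 0.1036]
tool_rot: [-1.563, -0.189, 0.203]
ft_force: [-11.8, 0.9, 7.0]
grip_width: 0.148
```

```bash
python3 k.py
```

```text
t 20.8 p [0.5892 0.2288 0.1036] yaw 14.29 ydir [-0.009 -0.002 -1.   ] F [-11.8   0.9   7. ] w 12.9 q [-0.69  0.38  0.34  1.64 -0.14  1.15 -0.06]
radius 0.1123337117530387 bar angle 103.94066722220157 F tool [-11.3  -6.9   3.8]
```

Hard stop (force rises, no motion). Relax the preload, release, rise.

Emit:
{"op": "drive_tool", "data": {
  "increments": "-1.5 0 0 0 255; -1.5 0 0 0 255; 0 0 0 0 255; 0 0 0 0 215; 0 0 0 0 180; 0 0 0 0 130; 0 0 0 0 110; 0 0 0 0 110; 0 -10 0 0 110; 0 -20 0 0 110; 0 -30 0 0 110; 0 -40 0 0 110; 0 -30 0 0 110; 0 0 0 0 110"
}}

```text
time: 22.55
position: [0.5921, 0.2298, 0.2388]
tool_rot: [-1.559, -0.202, 0.19]
ft_force: [-0.1, -0.7, -0.7]
grip_width: 0.569
```

```bash
python3 -c "
from st import *
st(); snap('wrist','w13');crop('w13',170,120,470,345,2.6,'w13c');snap('scene','s13')"
```

```text
t 22.55 p [0.5921 0.2298 0.2388] yaw 14.28 ydir [ 0.007  0.004 -1.   ] F [-0.1 -0.7 -0.7] w 49.5 q [-0.7   0.28  0.36  1.49 -0.1   1.38 -0.09]
```

View pics/w13c.png

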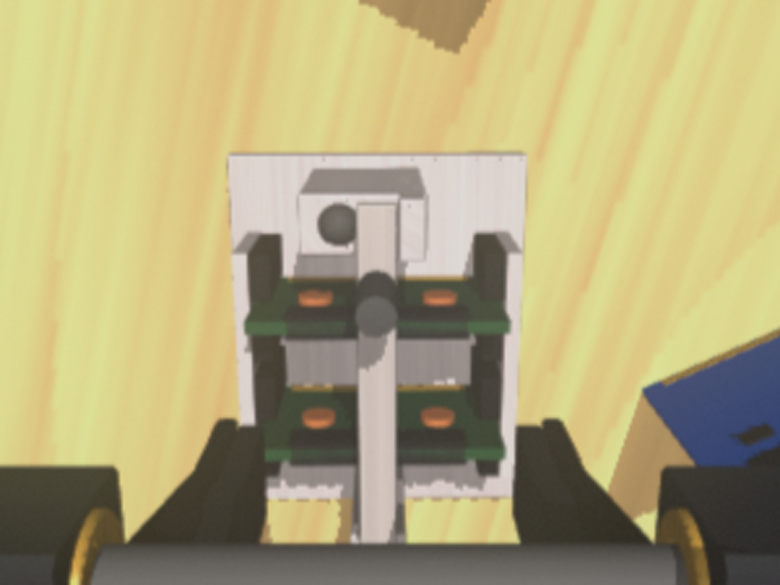

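View pics/s13.png

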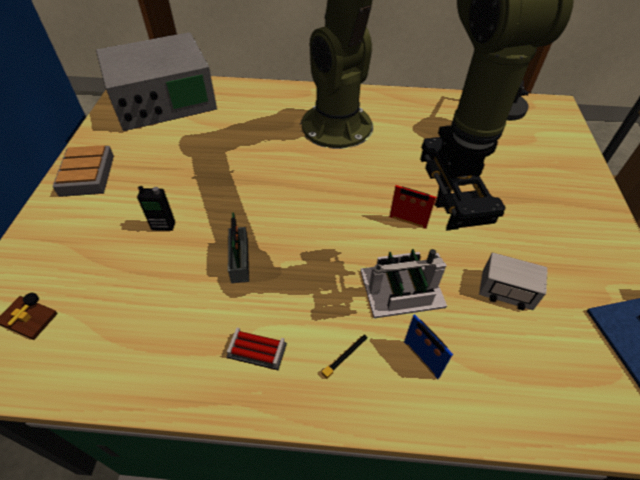

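```bash
python3 - <<'E'
from fit import *
W=load('w13');g=lambda u,v:(170+u/2.6,120+v/2.6)
a,b=.065,.0825
p=fit([(W,(-a,b,.01),g(229,154)),(W,(a,b,.01),g(525,154)),(W,(a,-b,.01),g(512,498)),(W,(-.013,.066,.09),g(338,225))],[.6,.183,.25],'r')
A=back(W,g(377,204),.094);B=back(W,g(377,540),.094);v=A-B
print('theta',np.arctan2(v[1],v[0])-p[2]-np.pi/2, 'tip rack x', np.cos(p[2])*(A[0]-p[0])+np.sin(p[2])*(A[1]-p[1]))
E
python3 -c "
from h import *
snap('top','t13');crop('t13',190,190,430,300,3.3,'t13c')"
```

```text
r [0.6002 0.1835 0.2482]
[[-1.4, -0.3], [0.9, -0.2], [-0.1, -0.2], [0.2, 0.7]]
theta -0.0026200930031490266 tip rack x 0.000490812090884328
```

View pics/t13c.png

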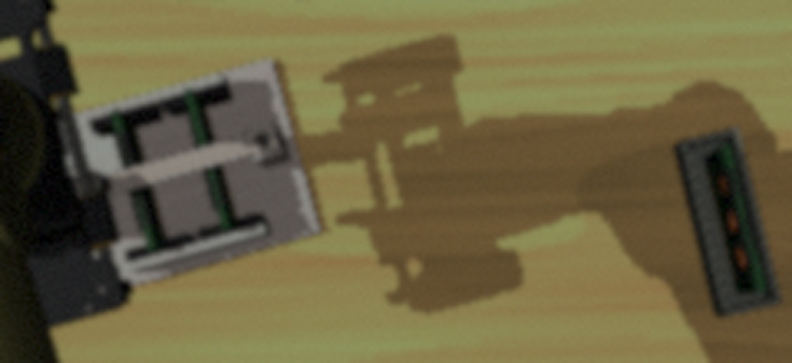

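Keeper angle is about 0.00 rad with the tip at rack x = 0.5 mm. The short boards are in their slots and the tall board is upright in the trough. Handing in.

```bash
python3 -c "
from h import *
print(workorder.close_job())"
```

```text
the job is handed in; nothing more can be done
None
```

I lifted the tall board straight up out of the middle slot, lowered it to contact (about 5 N) in the grey trough and let go. I then gripped the keeper knob and swung the bar shut over the ball, and handed the job in at about 23 s.

**Tall board:** the last pictures show it standing upright in the trough.

**Keeper bar:** it reached a hard stop. The pushing force rose from about 6 to 11 N with almost no movement. After I released it, I measured the bar at about 0.00 rad from its shut position. It lies between the ball and the lug, with a gap of about 1.5 mm to the lug, seen in a picture taken while pushing, just before the hard stop was confirmed.

**Rest of the bench:** both short boards are still in their slots, and the other things on the bench look unmoved. The gripper was open and clear of everything at hand-in.

**What disagreed:**
- The scene and top cameras differed by about 6 mm on the rack's position. I used the close-up wrist pictures to settle it.
- I corrected the assumed hinge position by about 2 mm during the swing.
- I felt no clear resistance from the ball on the way in, only a forward pull as the bar passed it.

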